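# Prime the airway trainer's hand pump

### The arm

A 6-joint arm with a two-finger parallel gripper is mounted at the origin on the work surface. World frame = base frame: x ahead of the robot, y to its left, z up, the work surface at z = 0. Lengths are in m, angles in rad, forces in N, time in s.
With the tool pointing down it reaches from about 0.25 to 0.775 m from the base axis. Payload 4 kg.
Tool frame: the origin (TCP) lies midway between the tips of the shut fingers; the grasp point (between the pads) lies 19 mm behind it (robot.pinch_z is the distance from the TCP to the grasp point, in m); x points along the fingers, y is the direction in which the jaws open and shut, and the axes are right-handed (so a half turn about x gives the same grasp; the last joint's range is limited). The gripper opens to 94 mm and grips with 3 to 60 N. Pads are 16 mm wide; open, the fingers measure 119 mm over their backs; the gripper's body (75 mm by 177 mm) begins 78 mm behind the grasp point.
Start: joints at [1.042, 0.087, 1.371, -0, 1.684, -0.103], TCP at [0.227, 0.501, 0.174] pointing down, gripper open.
Joint ranges: [-3.1, 3.1], [-0.76, 2.03], [0.27, 2.55], [-1.08, 4.22], [0.17, 2.65], [-2.57, 2.57]. Speed limits (rad/s): [2.79, 2.79, 3.14, 3.14, 3.14, 3.14].

### API

Orientations are given as [roll, pitch, yaw] about the fixed x, y, z axes, in that order (R = Rz(yaw) Ry(pitch) Rx(roll)).
In Python, from bench import robot, imaging gives the robot as it stands. The module is installed in compiled form; this text tells all that it offers.
- The arm moves only by the tool drive_tool, never from a script. Its argument "commands" is a list that holds one entry, the list of rows, each a list of 4 numbers: the shift along the tool's x, y, z as a fraction of full scale, then the turn about the tool's x as a fraction of full scale. A call has 1 to 20 rows; each row shifts and turns the commanded pose from where the row before left it, along the tool's axes as they then stand; what a row does not reach is not made up. Full scale, the value 1, is 0.25 m for a shift and 360 degrees for a turn. A row lasts 1/10 s, in which the tool goes at most 50 mm and 8.59 degrees, less where a joint would pass 70% of its speed; a pose out of reach is approached as far as the arm can. A call with a number of a shift or a turn outside -1 to 1 is refused whole. A call with a gripper value outside its range is refused whole. "grip" is the opening, from 0 (shut) to 1 (fully open), set as the call begins (left out, the last holds). The fingers move at their own pace and stop on an object; the grip force is fixed at half the most. Time passes only in rows, so rows that do not move let the fingers close. It gives the time, the measured TCP pose, the force and the opening at its end, in the units of the state.
- robot.get_obs(): the state, without advancing time (a new reading comes with each control period).
- imaging.snapshot(name): name is "scene" or "top"; returns a dict with "pixels" (384x512x3 uint8, red, green, blue), "z_map" (384x512 float32, m along the optical axis (not along the pixel's ray), 0 where there is no reading), "mtx" (3x3 intrinsics, pixels), "k1" (the pictures are not rectified: a ray, as slopes to the right and down, at radius r is drawn at 1 + k1 r^2 times it, then the intrinsics apply), "extrinsics" (4x4, takes a point from world to camera coordinates). Camera axes: x right, y up, looking along -z (the intrinsics and any distortion apply to the point x, -y, -z); pixel columns grow to the right and rows downward; lengths in m; the calibration is good to about 2 mm. A picture is of the moment at which its call begins.
- robot.close_job(): hands the job in, once; it reports no verdict.
The state is a dict: "time": time; "joint_positions": joint angles; "qvel": joint speeds; "joint_torque": joint torques, N m; "tool_pos": TCP position; "ee_rot": TCP orientation; "wrist_force": force on the tool from outside, world axes, zero at the start; "wrist_torque": the same for the moment, N m; "width": finger opening in m.
Only numpy, scipy, OpenCV 4.12 (cv2) and the standard library are available. Lean on these libraries where they do the work, as an engineer would, in place of code of your own. Each camera call takes 0.05 s, during which the arm holds its last target.

### The job

Prime the blue training pump: push its round palm plunger all the way down and let it come all the way back up, again and again, until the green ready pin beside it stands fully out with its whole yellow band showing. Only press the plunger from above; do not touch or pull the pin, and leave the other teaching things where they are. Finish with the plunger back up and the gripper clear.

Things in the scene. Friction and masses are not known exactly. Their poses are not given: they have to be found in the camera images.
- unit: The priming pump, bolted down: a blue housing 130 x 230 mm, top face 112 mm above the table, on a white board 200 x 290 x 12 mm. Origin: centre of the board's underside. z is up, y runs along the housing; the plunger stands at y = +55 mm and the ready pin at y = -55 mm, both at x = 0. Its place and yaw vary
- pad_top (a point): Centre of the top face of the plunger's round pad (black rubber with an orange disc on top, 72 mm across, flat top, 14 mm thick, on a 22 mm steel rod). It is 160 mm above the table with the plunger up and 134 mm with it fully down; the pad moves straight up and down
- plunger (a joint): How far the plunger is pressed, in m: 0 is up, 0.026 fully down. A spring pushes it up, 5 N at the top to 11 N at the bottom, plus about 1 N while it lifts the pin; let go, it is back up within about half a second. Each stroke must go to within about 3 mm of the bottom and come back to within about 3 mm of the top, or it may lift the pin less or not at all
- pin (a joint): How far the ready pin is out, in m: 0 is in, about 0.035 fully out (at most 0.037). It starts at 0 to 0.014. A ratchet lifts it about 7 mm for each full plunger stroke (the first one 3 to 10 mm), so three to five strokes are needed; it stays put between strokes. Pumping on after it is fully out does nothing more
- pin_head: The ready pin: green head 26 mm across, 9 mm thick, on an 18 mm green stem, upright in a steel collar whose top is 118 mm above the table. A yellow band round the stem, 22.5 to 32.5 mm below the head, shows whole above the collar only when the pin is fully out. Origin: centre of the head's underside, 118 mm above the table when in, 153 mm when out
- sanitiser: Clear bottle with a white cap and a paper label, upright, 62 mm across, 150 mm tall, loose; bystander. Origin at the centre of its underside
- bag: Round blue-green resuscitator bag standing on its end, 116 mm across, 102 mm tall, loose; bystander. Origin at the centre of its underside
- scope_handle: Steel knurled instrument handle standing on end, 30 mm across, 122 mm tall, loose; bystander. Origin at the centre of its underside
- syringe: Large white syringe lying on the table, 150 mm long with a 28 mm barrel, loose; bystander. Origin on the table under the middle of the barrel; its x points to the tip

How it is judged:
By the outcome, as a careful person would: the job done as asked, in the order asked, and still so for the second after the job is handed in, with the robot touching nothing.
It also fails if it takes over 48 s, if anything falls off the work surface, if the arm or the gripper's body presses on something with over 40 N, if the wrist force passes 120 N, or if a joint passes its speed limit or range.

## Working session

There is one attempt and no reset: what is moved stays moved. The work goes in short steps, Python scripts to look and compute and a tool call to move; the robot and the scene stay as the last step left them, time stands still between calls to the robot, and variables do not carry over. Pictures are saved under pics/ and viewed, and the job is handed in when it is done.

Besides the shell and the picture viewer there is one more tool, called after ">>>" in YAML: its name, and indented under it one key for each argument. drive_tool: Moves the arm, as the interface text tells. Shift numbers are shares of 0.25 m and turn numbers shares of 360 degrees, none past 1 either way. Its arguments: {"type":"object","properties":{"commands":{"type":"array","items":{"type":"array","items":{"type":"array","items":{"type":"number","minimum":-1,"maximum":1}}}},"grip":{"type":"number"}},"required":["commands"]}

```bash
mkdir -p pics
cat > h.py <<'E'
import numpy as np, cv2
from bench import robot, imaging
def snap(name,fn):
    s=imaging.snapshot(name); cv2.imwrite('pics/'+fn,cv2.cvtColor(s['pixels'],cv2.COLOR_RGB2BGR)); return s
def ray(s,u,v):
    K=s['mtx']; d=np.array([(u-K[0,2])/K[0,0],(v-K[1,2])/K[1,1]]); x=d.copy()
    for _ in range(30): x=d/(1+s['k1']*(x@x))
    c=np.array([x[0],-x[1],-1.]); E=s['extrinsics']; R=E[:3,:3]
    return -R.T@E[:3,3], R.T@c
def onz(s,u,v,z):
    o,d=ray(s,u,v); return o+d*(z-o[2])/d[2]
def bydepth(s,u,v):
    o,d=ray(s,u,v); return o+d*s['z_map'][int(round(v)),int(round(u))]
def proj(s,p):
    E=s['extrinsics']; c=E[:3,:3]@np.asarray(p)+E[:3,3]; x=np.array([c[0],-c[1]])/-c[2]
    x=x*(1+s['k1']*(x@x)); K=s['mtx']; return K[0,0]*x[0]+K[0,2],K[1,1]*x[1]+K[1,2]
E
python3 - <<'E'
from h import *
o=robot.get_obs(); print(o)
snap('scene','s1.png'); snap('top','t1.png')
E
```

```text
{'time': 0.0, 'joint_positions': array([ 1.04189159e+00,  8.79061160e-02,  1.37225036e+00,  2.53015976e-05,
        1.68364304e+00, -1.03080603e-01]), 'qvel': array([ 5.99880791e-04, -8.69795878e-05,  8.58921157e-04, -6.30372158e-04,
       -2.22769960e-04, -2.01768119e-04]), 'joint_torque': array([ 4.63633330e-05, -3.40198267e+01, -3.02420676e+01,  7.17588142e-02,
        3.30766488e-02, -1.59253841e-04]), 'tool_pos': array([0.22685218, 0.50033836, 0.17313299]), 'ee_rot': array([-1.68527132,  1.56858932, -2.11109263]), 'wrist_force': array([ 0.8952758 , -0.63171547, -0.86517058]), 'wrist_torque': array([-0.00105875, -0.0155318 ,  0.00038677]), 'width': 0.09399603775875952}
```

View pics/s1.png

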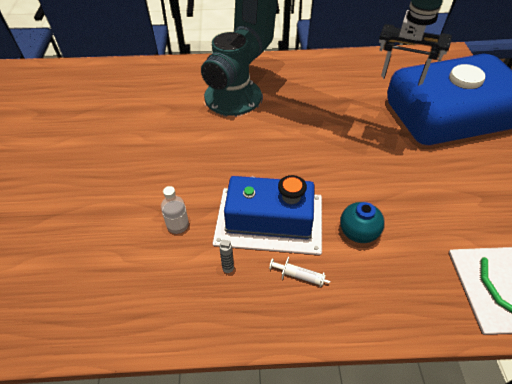

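View pics/t1.png

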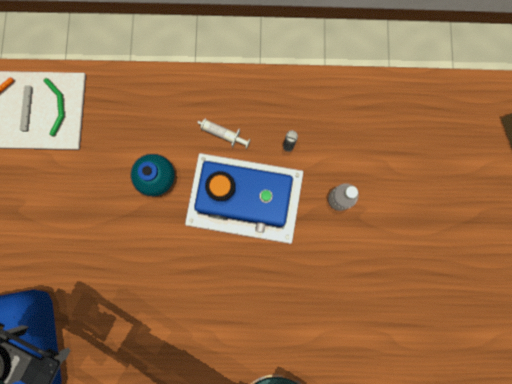

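The scene view shows the pump mid-table, with the orange pad at about (292,186) and the green pin at (249,191). In the top view they are at (220,186) and (266,196). The arm is at the far right in the scene view. Next I measure both points.

Run:
```python
from h import *
def blob(s,lo,hi,box):
    h=cv2.cvtColor(s['pixels'],cv2.COLOR_RGB2HSV); m=cv2.inRange(h,lo,hi)
    k=np.zeros_like(m); x0,y0,x1,y1=box; k[y0:y1,x0:x1]=m[y0:y1,x0:x1]
    n,l,st,c=cv2.connectedComponentsWithStats(k); i=1+np.argmax(st[1:,4]); return c[i],st[i]
B={'scene':((270,165,320,215),(235,175,262,205)),'top':((195,160,245,215),(250,180,285,215))}
for n in ('scene','top'):
    s=imaging.snapshot(n)
    c,st=blob(s,(5,150,120),(20,255,255),B[n][0]); print(n,'pad',c,st,onz(s,*c,.160),bydepth(s,*c))
    g,st=blob(s,(45,80,60),(85,255,255),B[n][1]); print(n,'pin',g,st,onz(s,*g,.13),bydepth(s,*g))
    o,d=ray(s,*c); print('cam',o)
    if n=='top':
        for nm,p in dict(bag=(154,175),syr=(222,132),scope=(290,138),san=(347,193)).items(): print(nm,bydepth(s,*p))
```

```text
scene pad [297.79504814 172.70563961] [270 165  50  29 727] [0.53602705 0.16625596 0.16      ] [ 0.38838647  0.19506761 -0.00177262]
scene pin [248.67142857 190.32857143] [244 186  10   9  70] [0.56250428 0.03872212 0.13      ] [0.56001888 0.03876872 0.12706528]
cam [1.25620405 0.02571545 0.94911178]
top pad [219.4735376  185.08077994] [209 175  22  21 359] [0.5754246  0.14748232 0.16      ] [0.57544745 0.14749532 0.15985351]
top pin [265.6547619  195.01190476] [261 190  10  11  84] [0.55816193 0.03863922 0.13      ] [0.55783093 0.03870241 0.13247911]
cam [0.42783526 0.06352052 1.10612217]
bag [0.60594364 0.31483874 0.10564066]
syr [0.74089654 0.15674396 0.03038946]
scope [ 0.70487988 -0.0202334   0.11358754]
san [ 0.56419372 -0.15316044  0.14871791]
```

```bash
cat >> h.py <<'E'
from scipy.spatial.transform import Rotation as Ro
def need(p):
    o=robot.get_obs(); R=Ro.from_euler('xyz',o['ee_rot']).as_matrix()
    d=R.T@(np.asarray(p)-o['tool_pos']); print('t',o['time'],'tcp',o['tool_pos'].round(4),'F',o['wrist_force'].round(1),'w',round(o['width'],4)); print(R.round(3)); print('d m',d.round(4),'units',(d/.25).round(4))
E
python3 - <<'E'
from h import *
need([.575,.1475,.215])
s=imaging.snapshot('scene'); print(proj(s,[.5754,.1475,.16]),onz(s,292,185,.16))
E
```

```text
t 0.2 tcp [0.227  0.5006 0.1735] F [-1.2  0.4  0.7] w 0.0938
[[-0.001  0.413  0.911]
 [-0.001  0.911 -0.413]
 [-1.    -0.001 -0.   ]]
d m [-0.0413 -0.1779  0.4628] units [-0.1651 -0.7114  1.8511]
(np.float64(292.12162439712813), np.float64(184.61449021422132)) [0.5766528 0.1470616 0.16     ]
```

Both views agree on the pad: top gives (0.5754, 0.1475), scene gives (0.5767, 0.1471), and pad to pin is 110 mm as specified. I'll rise, shut the gripper and go over it.

>>> drive_tool:
  commands:
    - [[-0.083,0,0,0],[-0.083,0,0,0],[0,-0.04,0.1,0],[0,-0.04,0.1,0],[0,-0.04,0.1,0],[0,-0.04,0.1,0],[0,-0.04,0.1,0],[0,-0.04,0.1,0],[0,-0.04,0.1,0],[0,-0.04,0.1,0],[0,-0.04,0.1,0],[0,-0.04,0.1,0],[0,-0.04,0.1,0],[0,-0.04,0.1,0],[0,-0.04,0.1,0],[0,-0.04,0.1,0],[0,-0.04,0.1,0],[0,-0.04,0.1,0],[0,-0.04,0.1,0],[0,0,0,0]]
  grip: 0

```text
time: 2.25
tool_pos: [0.5455, 0.1681, 0.2148]
ee_rot: [-1.794, 1.569, -2.224]
wrist_force: [0.1, 0.6, -0.3]
width: 0.0008
```

Run:
```python
from h import *
need([.5757,.1473,.18])
```

```text
t 2.25 tcp [0.5455 0.1681 0.2148] F [ 0.1  0.6 -0.3] w 0.0008
[[-0.001  0.417  0.909]
 [-0.001  0.909 -0.417]
 [-1.    -0.001 -0.   ]]
d m [ 0.0348 -0.0063  0.0362] units [ 0.1391 -0.0252  0.1446]
```

>>> drive_tool:
  commands:
    - [[0,-0.0126,0.0723,0],[0,-0.0126,0.0723,0],[0.07,0,0,0],[0.069,0,0,0],[0,0,0,0],[0,0,0,0]]

```text
time: 2.85
tool_pos: [0.5743, 0.1502, 0.181]
ee_rot: [-2.783, 1.57, 3.075]
wrist_force: [0.9, 1.4, 0.3]
width: 0.0005
```

Run:
```python
from h import *
need([.5757,.1473,.134])
snap('scene','s2.png')
s=snap('top','t2.png')
```

```text
t 2.85 tcp [0.5743 0.1502 0.181 ] F [0.9 1.4 0.3] w 0.0005
[[-0.001  0.412  0.911]
 [ 0.     0.911 -0.412]
 [-1.    -0.    -0.   ]]
d m [ 0.047  -0.002   0.0025] units [ 0.1882 -0.0081  0.0101]
```

View pics/s2.png

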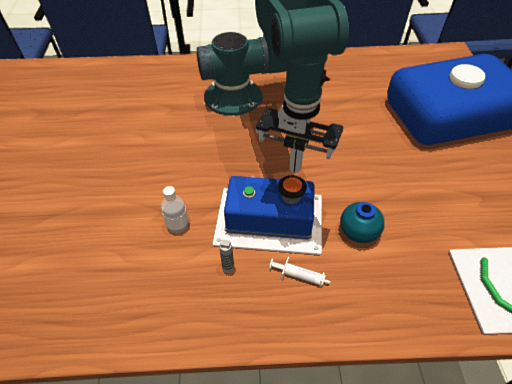

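The shut fingers are centred over the pad, tips at about (295,172), with nothing else nearby. First stroke, carefully.

>>> drive_tool:
  commands:
    - [[0.04,-0.008,0.01,0],[0.04,0,0,0],[0.03,0,0,0],[0.03,0,0,0],[0.025,0,0,0],[0.02,0,0,0],[0,0,0,0],[0,0,0,0],[0,0,0,0]]

```text
time: 3.85
tool_pos: [0.5761, 0.1471, 0.1353]
ee_rot: [0.642, 1.57, 0.216]
wrist_force: [-0.2, -0.7, 0.2]
width: 0.0008
```

Run:
```python
from h import *
need([.5757,.1473,.134])
```

```text
t 3.85 tcp [0.5761 0.1471 0.1353] F [-0.2 -0.7  0.2] w 0.0008
[[ 0.001  0.413  0.911]
 [ 0.     0.911 -0.413]
 [-1.     0.001  0.001]]
d m [ 0.0013  0.     -0.0005] units [ 0.0054  0.0001 -0.0019]
```

The wrist force shows almost nothing where I expected about 11 N, so I look.

Run:
```python
from h import *
s=snap('scene','s3.png'); 
im=cv2.imread('pics/s3.png')[140:260,200:340]; cv2.imwrite('pics/s3c.png',cv2.resize(im,None,fx=5,fy=5,interpolation=cv2.INTER_CUBIC))
t=snap('top','t3.png')
print(robot.get_obs()['wrist_force'],robot.get_obs()['joint_torque'])
```

```text
[0.58520339 0.3920518  0.54346483] [-6.20414939e-04 -3.82572448e+01 -2.99306309e+01  2.77455279e-02
  6.80793403e-02  2.78570161e-05]
```

View pics/s3c.png

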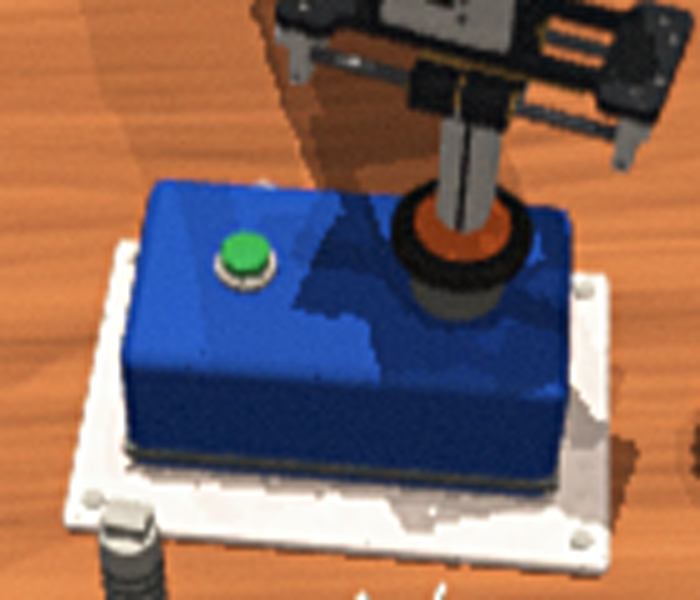

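The crop shows the fingertips at the disc centre (465,225) and the pin head just above its collar. Whether the pad went down isn't clear, so I measure its height by depth.

Run:
```python
from h import *
s=imaging.snapshot('scene')
print('tcp px',proj(s,robot.get_obs()['tool_pos']), 'padup',proj(s,[.5757,.1473,.16]),'paddown',proj(s,[.5757,.1473,.134]))
for u,v in [(284,185),(285,188),(299,186),(298,189),(292,191),(292,189),(281,186),(303,186),(249,191),(248,190)]:
    print(u,v,s['pixels'][v,u],bydepth(s,u,v).round(4))
t=imaging.snapshot('top')
im=t['pixels'][150:230,180:300]; cv2.imwrite('pics/t3c.png',cv2.resize(im[:,:,::-1],None,fx=5,fy=5))
```

```text
tcp px (np.float64(291.37784750383855), np.float64(191.18786445430428)) padup (np.float64(292.05456878108913), np.float64(184.7084047488743)) paddown (np.float64(291.4244730161173), np.float64(191.4087946706699))
284 185 [138  58  22] [0.5752 0.1272 0.1596]
285 188 [130  53  20] [0.5844 0.1289 0.1587]
299 186 [132  55  21] [0.5792 0.1644 0.1579]
298 189 [161  68  25] [0.5917 0.1602 0.1614]
292 191 [126  57  25] [0.5981 0.1446 0.1623]
292 189 [133  54  23] [0.5908 0.1455 0.1613]
281 186 [13 13 15] [0.5782 0.1194 0.1598]
303 186 [ 8 12 11] [0.5799 0.1743 0.1581]
249 191 [ 73 193  97] [0.5637 0.0395 0.1286]
248 190 [ 67 185  87] [0.5579 0.0371 0.1261]
```

View pics/t3c.png

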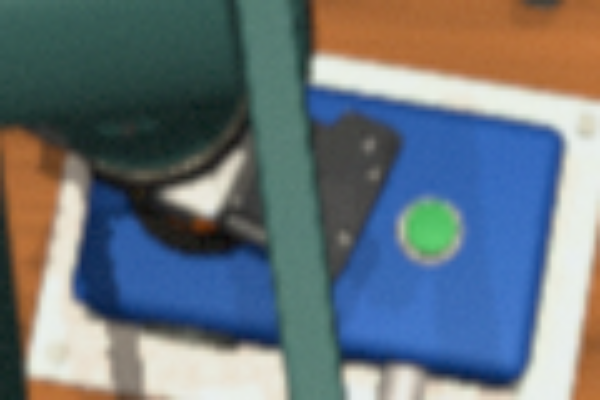

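The pad is still at 0.160 m although the TCP reads 0.135 m and there is no force. The fingertips appear about 25 mm above where the TCP reading puts them, so I measure them directly.

Run:
```python
from h import *
s=imaging.snapshot('scene')
for v in range(164,192,2):
    print(v,[ (tuple(int(c) for c in s['pixels'][v,u]),bydepth(s,u,v).round(3).tolist()) for u in (291,293,296)])
im=s['pixels'][150:210,260:330]; cv2.imwrite('pics/s4c.png',cv2.resize(im[:,:,::-1],None,fx=10,fy=10,interpolation=cv2.INTER_NEAREST))
```

```text
164 [((90, 87, 80), [0.585, 0.139, 0.245]), ((22, 23, 22), [0.612, 0.139, 0.273]), ((18, 17, 19), [0.612, 0.145, 0.272])]
166 [((109, 103, 96), [0.583, 0.139, 0.236]), ((28, 26, 24), [0.583, 0.144, 0.235]), ((109, 102, 96), [0.588, 0.15, 0.24])]
168 [((106, 100, 94), [0.582, 0.14, 0.228]), ((28, 25, 24), [0.582, 0.145, 0.228]), ((106, 101, 93), [0.589, 0.15, 0.235])]
170 [((108, 100, 95), [0.582, 0.14, 0.221]), ((34, 32, 31), [0.587, 0.144, 0.226]), ((107, 102, 93), [0.59, 0.151, 0.229])]
172 [((107, 101, 95), [0.584, 0.14, 0.216]), ((41, 37, 36), [0.585, 0.145, 0.216]), ((106, 98, 94), [0.589, 0.151, 0.221])]
174 [((105, 101, 92), [0.585, 0.141, 0.21]), ((63, 59, 56), [0.586, 0.145, 0.211]), ((105, 100, 94), [0.59, 0.152, 0.214])]
176 [((102, 96, 89), [0.586, 0.141, 0.204]), ((79, 75, 69), [0.587, 0.146, 0.205]), ((106, 100, 95), [0.59, 0.152, 0.207])]
178 [((79, 73, 69), [0.587, 0.141, 0.198]), ((103, 98, 92), [0.586, 0.146, 0.196]), ((103, 96, 92), [0.59, 0.153, 0.201])]
180 [((82, 76, 71), [0.585, 0.142, 0.188]), ((104, 100, 94), [0.588, 0.146, 0.192]), ((106, 100, 96), [0.591, 0.153, 0.194])]
182 [((53, 50, 48), [0.584, 0.143, 0.179]), ((107, 99, 94), [0.588, 0.147, 0.184]), ((108, 104, 100), [0.588, 0.154, 0.184])]
184 [((38, 38, 34), [0.583, 0.143, 0.172]), ((108, 103, 97), [0.586, 0.148, 0.174]), ((107, 94, 87), [0.592, 0.154, 0.181])]
186 [((107, 46, 22), [0.58, 0.144, 0.16]), ((116, 82, 68), [0.587, 0.148, 0.168]), ((141, 58, 22), [0.581, 0.156, 0.161])]
188 [((133, 57, 22), [0.587, 0.143, 0.161]), ((132, 55, 18), [0.588, 0.148, 0.161]), ((164, 70, 31), [0.588, 0.156, 0.161])]
190 [((133, 54, 20), [0.593, 0.143, 0.16]), ((137, 58, 23), [0.592, 0.148, 0.158]), ((140, 58, 23), [0.594, 0.155, 0.161])]
```

View pics/s4c.png

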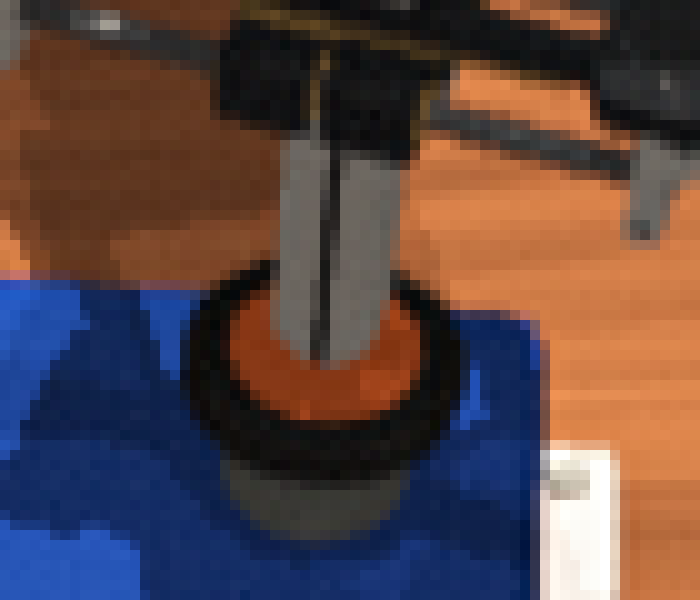

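By depth the tip ends at about z = 0.168 m, 30 mm above the reported TCP, and it is laterally centred on the pad. I'll trust the camera and force over the TCP height and lower in small steps until contact.

>>> drive_tool:
  commands:
    - [[0.012,0,0,0],[0.012,0,0,0],[0,0,0,0],[0,0,0,0]]

```text
time: 4.5
tool_pos: [0.5759, 0.1471, 0.1291]
ee_rot: [0.678, 1.57, 0.252]
wrist_force: [0.6, 1.0, 2.8]
width: 0.0004
```

>>> drive_tool:
  commands:
    - [[0.012,0,0,0],[0.012,0,0,0],[0,0,0,0],[0,0,0,0]]

```text
time: 4.9
tool_pos: [0.5759, 0.147, 0.1232]
ee_rot: [0.616, 1.57, 0.191]
wrist_force: [-1.2, -0.3, 4.1]
width: 0.0005
```

Run:
```python
from h import *
s=imaging.snapshot('scene')
for u,v in [(284,185),(285,188),(299,186),(298,189),(281,186),(303,186)]:
    print(u,v,s['pixels'][v,u],bydepth(s,u,v).round(4))
im=s['pixels'][150:210,260:330]; cv2.imwrite('pics/s5c.png',cv2.resize(im[:,:,::-1],None,fx=8,fy=8,interpolation=cv2.INTER_NEAREST))
```

```text
284 185 [140  58  23] [0.5686 0.1282 0.152 ]
285 188 [135  55  21] [0.5826 0.1291 0.1566]
299 186 [131  52  19] [0.5774 0.1648 0.1559]
298 189 [161  66  26] [0.5863 0.1613 0.1549]
281 186 [ 8  4 12] [0.5727 0.1202 0.1534]
303 186 [ 8 13 10] [0.5749 0.1754 0.1523]
```

View pics/s5c.png

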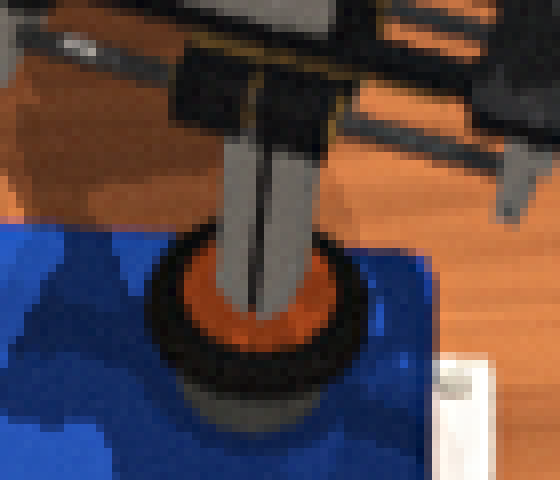

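The pad has moved to about 0.154 m at TCP 0.123 m, with 4 N on it, so the tip is about 31 mm above the reported TCP. The bottom should be at TCP of about 0.103 m. I press on and watch the force.

>>> drive_tool:
  commands:
    - [[0.02,0,0,0],[0.02,0,0,0],[0.02,0,0,0],[0,0,0,0],[0,0,0,0],[0,0,0,0]]

```text
time: 5.55
tool_pos: [0.576, 0.147, 0.1091]
ee_rot: [0.579, 1.57, 0.154]
wrist_force: [-1.7, -0.7, 7.3]
width: 0.0005
```

>>> drive_tool:
  commands:
    - [[0.01,0,0,0],[0.01,0,0,0],[0,0,0,0],[0,0,0,0],[0,0,0,0]]

```text
time: 6.05
tool_pos: [0.576, 0.1471, 0.1045]
ee_rot: [0.592, 1.569, 0.167]
wrist_force: [-2.3, -0.1, 8.6]
width: 0.0006
```

Run:
```python
from h import *
s=imaging.snapshot('scene')
for u,v in [(285,190),(298,190),(291,195),(281,191),(303,191),(249,190)]:
    print(u,v,s['pixels'][v,u],bydepth(s,u,v).round(4))
im=s['pixels'][150:210,230:330]; cv2.imwrite('pics/s6c.png',cv2.resize(im[:,:,::-1],None,fx=7,fy=7,interpolation=cv2.INTER_NEAREST))
```

```text
285 190 [132  53  17] [0.5717 0.1312 0.136 ]
298 190 [135  54  19] [0.574  0.1641 0.1364]
291 195 [133  55  20] [0.5862 0.1452 0.1325]
281 191 [20 15 15] [0.5718 0.1211 0.1328]
303 191 [ 9 10  8] [0.5784 0.1763 0.1368]
249 190 [ 68 190  93] [0.5641 0.0396 0.1331]
```

View pics/s6c.png

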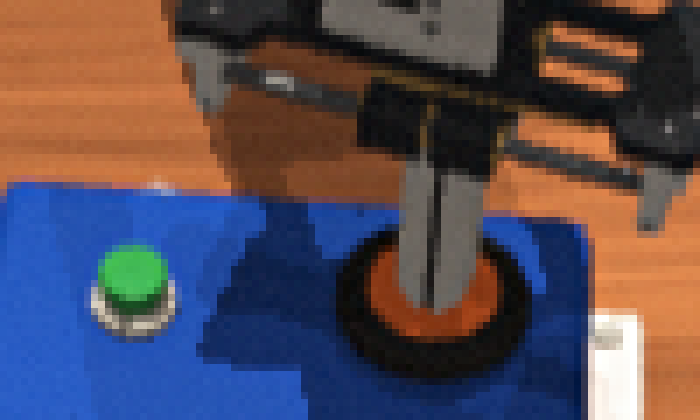

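The pad is nearly down (0.133–0.136 m) and the pin has risen. I go on in 1 mm steps until the force shows the stop.

>>> drive_tool:
  commands:
    - [[0.005,0,0,0],[0.004,0,0,0],[0,0,0,0],[0,0,0,0],[0,0,0,0]]

```text
time: 6.6
tool_pos: [0.576, 0.1471, 0.103]
ee_rot: [0.563, 1.569, 0.137]
wrist_force: [-4.2, -0.2, 10.9]
width: 0.0005
```

>>> drive_tool:
  commands:
    - [[0.004,0,0,0],[0,0,0,0],[0,0,0,0]]

```text
time: 6.9
tool_pos: [0.5761, 0.1471, 0.103]
ee_rot: [0.563, 1.568, 0.137]
wrist_force: [-5.5, -1.6, 13.0]
width: 0.0006
```

The stop is at TCP 0.103 m, where the force rises and motion ends. I lift clear and let the plunger return.

>>> drive_tool:
  commands:
    - [[-0.04,0,0,0],[-0.04,0,0,0],[-0.04,0,0,0],[-0.02,0,0,0],[0,0,0,0],[0,0,0,0],[0,0,0,0],[0,0,0,0],[0,0,0,0],[0,0,0,0],[0,0,0,0]]

```text
time: 8.0
tool_pos: [0.5758, 0.147, 0.1345]
ee_rot: [2.846, 1.571, 2.42]
wrist_force: [-0.2, 0.2, -0.5]
width: 0.0003
```

```bash
cat > chk.py <<'E'
from h import *
import sys
s=imaging.snapshot('scene')
for u,v in [(285,186),(298,187),(281,186),(303,186),(249,190),(249,188),(249,186),(249,184)]:
    print(u,v,s['pixels'][v,u],bydepth(s,u,v).round(4))
need([.5757,.1473,.103])
im=s['pixels'][150:230,220:330]; cv2.imwrite('pics/'+sys.argv[1],cv2.resize(im[:,:,::-1],None,fx=7,fy=7,interpolation=cv2.INTER_NEAREST))
E
python3 chk.py s7c.png
```

```text
285 186 [136  57  21] [0.5772 0.1296 0.158 ]
298 187 [158  67  26] [0.5823 0.1616 0.1579]
281 186 [12 16 14] [0.5774 0.1195 0.1588]
303 186 [11 12 12] [0.581  0.1741 0.1594]
249 190 [ 71 192  93] [0.5657 0.0395 0.1351]
249 188 [ 67 185  87] [0.5557 0.0399 0.1312]
249 186 [ 65 186  83] [0.5503 0.0401 0.1328]
249 184 [ 40 100 186] [0.5235 0.0408 0.1099]
t 8.05 tcp [0.5758 0.147  0.1345] F [ 0.4  0.5 -0.4] w 0.0005
[[ 0.     0.413  0.911]
 [ 0.     0.911 -0.413]
 [-1.     0.     0.   ]]
d m [ 0.0315  0.0002 -0.0002] units [ 0.1261  0.0009 -0.0008]
```

View pics/s7c.png

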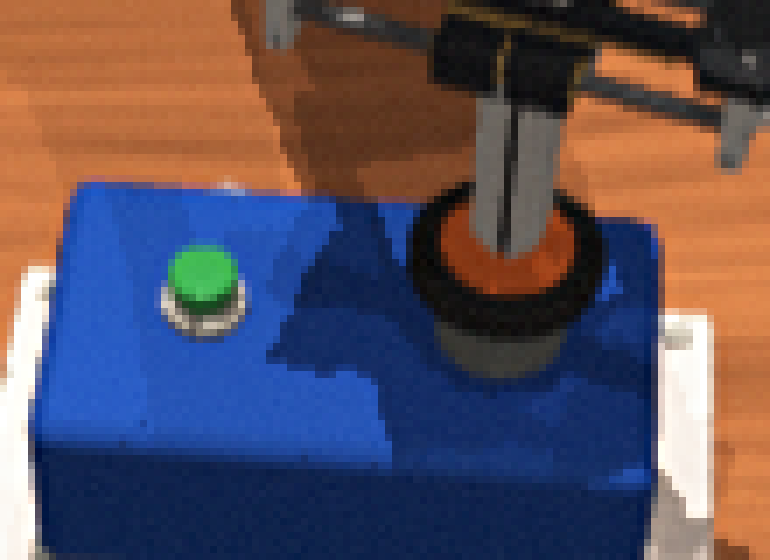

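The pad is back up at about 0.159 m and the pin head has risen. I now do two full strokes.

>>> drive_tool:
  commands:
    - [[0.03,0,0,0],[0.03,0,0,0],[0.03,0,0,0],[0.025,0,0,0],[0.016,0,0,0],[0,0,0,0],[0,0,0,0],[0,0,0,0],[0,0,0,0]]

```text
time: 8.95
tool_pos: [0.5768, 0.1472, 0.1041]
ee_rot: [0.577, 1.567, 0.152]
wrist_force: [-1.0, -0.1, 9.0]
width: -0.0001
```

>>> drive_tool:
  commands:
    - [[-0.04,0,0,0],[-0.04,0,0,0],[-0.03,0,0,0],[-0.021,0,0,0],[0,0,0,0],[0,0,0,0],[0,0,0,0],[0,0,0,0],[0,0,0,0],[0,0,0,0]]

```text
time: 9.95
tool_pos: [0.5757, 0.147, 0.1343]
ee_rot: [-2.756, 1.57, 3.101]
wrist_force: [0.3, 0.2, 0.3]
width: 0.0006
```

>>> drive_tool:
  commands:
    - [[0.03,0,0,0],[0.03,0,0,0],[0.03,0,0,0],[0.025,0,0,0],[0.016,0,0,0],[0,0,0,0],[0,0,0,0],[0,0,0,0],[0,0,0,0]]

```text
time: 10.85
tool_pos: [0.5767, 0.1472, 0.1042]
ee_rot: [0.59, 1.567, 0.164]
wrist_force: [-1.5, 0.7, 9.3]
width: 0.0004
```

>>> drive_tool:
  commands:
    - [[-0.04,0,0,0],[-0.04,0,0,0],[-0.03,0,0,0],[-0.021,0,0,0],[0,0,0,0],[0,0,0,0],[0,0,0,0],[0,0,0,0],[0,0,0,0],[0,0,0,0]]

```text
time: 11.85
tool_pos: [0.5757, 0.147, 0.1343]
ee_rot: [-2.638, 1.57, -3.064]
wrist_force: [-0.7, -0.6, -0.4]
width: 0.0007
```

```bash
python3 chk.py s8c.png
```

```text
285 186 [134  56  21] [0.5783 0.1294 0.1593]
298 187 [157  66  27] [0.5827 0.1615 0.1584]
281 186 [11 14 16] [0.577  0.1196 0.1584]
303 186 [14 14 16] [0.5812 0.174  0.1597]
249 190 [21 69 31] [0.569  0.0395 0.1389]
249 188 [ 74 186  92] [0.5683 0.0396 0.1459]
249 186 [ 68 188  89] [0.5623 0.0399 0.1467]
249 184 [ 65 185  86] [0.5559 0.0402 0.1471]
t 11.9 tcp [0.5758 0.147  0.1344] F [-0.2  0.4 -0. ] w 0.0005
[[-0.     0.413  0.911]
 [ 0.     0.911 -0.413]
 [-1.    -0.    -0.   ]]
d m [ 0.0314  0.0002 -0.0002] units [ 0.1257  0.0009 -0.0007]
```

View pics/s8c.png

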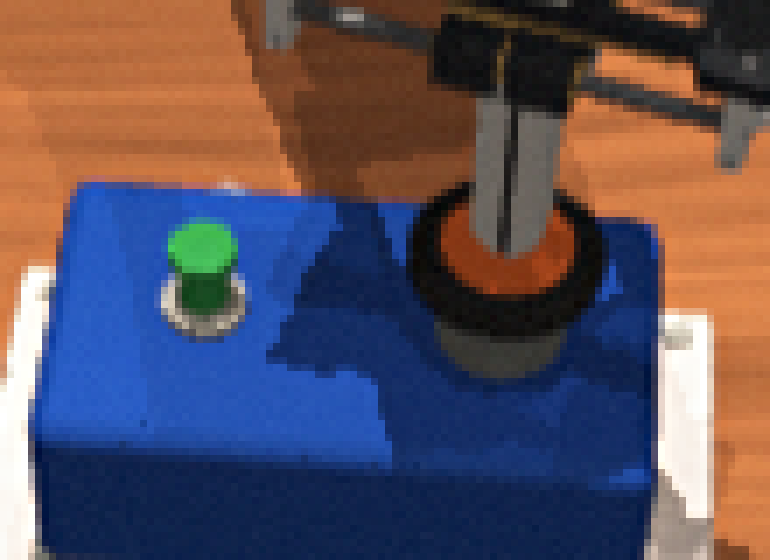

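The head top is at about 0.147 m, so the pin is out about 20 mm. At least two more strokes are needed, and I make them 1.5 mm deeper to be sure of the bottom.

>>> drive_tool:
  commands:
    - [[0.03,0,0,0],[0.03,0,0,0],[0.03,0,0,0],[0.027,0,0,0],[0.02,0,0,0],[0,0,0,0],[0,0,0,0],[0,0,0,0],[0,0,0,0]]

```text
time: 12.8
tool_pos: [0.5768, 0.1472, 0.1031]
ee_rot: [0.587, 1.567, 0.161]
wrist_force: [-2.1, -0.9, 11.4]
width: 0.0001
```

>>> drive_tool:
  commands:
    - [[-0.04,0,0,0],[-0.04,0,0,0],[-0.03,0,0,0],[-0.027,0,0,0],[0,0,0,0],[0,0,0,0],[0,0,0,0],[0,0,0,0],[0,0,0,0],[0,0,0,0]]

```text
time: 13.8
tool_pos: [0.5757, 0.147, 0.1343]
ee_rot: [-2.653, 1.57, -3.079]
wrist_force: [-1.2, -0.3, 0.6]
width: 0.0003
```

>>> drive_tool:
  commands:
    - [[0.03,0,0,0],[0.03,0,0,0],[0.03,0,0,0],[0.027,0,0,0],[0.02,0,0,0],[0,0,0,0],[0,0,0,0],[0,0,0,0],[0,0,0,0]]

```text
time: 14.7
tool_pos: [0.5768, 0.1472, 0.1031]
ee_rot: [0.592, 1.567, 0.167]
wrist_force: [-2.1, -0.7, 10.2]
width: 0.0004
```

>>> drive_tool:
  commands:
    - [[-0.04,0,0,0],[-0.04,0,0,0],[-0.03,0,0,0],[-0.027,0,0,0],[0,0,0,0],[0,0,0,0],[0,0,0,0],[0,0,0,0],[0,0,0,0],[0,0,0,0]]

```text
time: 15.7
tool_pos: [0.5757, 0.147, 0.1343]
ee_rot: [-2.642, 1.57, -3.068]
wrist_force: [-0.1, -0.2, -0.5]
width: 0.0001
```

```bash
python3 chk.py s9c.png
```

```text
285 186 [136  57  23] [0.579  0.1293 0.1601]
298 187 [156  63  23] [0.582  0.1616 0.1576]
281 186 [ 9 13  9] [0.5773 0.1195 0.1588]
303 186 [ 6 10 12] [0.5824 0.1738 0.1611]
249 190 [21 73 33] [0.568  0.0395 0.1377]
249 188 [24 75 34] [0.5663 0.0397 0.1435]
249 186 [27 76 35] [0.5696 0.0397 0.1551]
249 184 [ 71 186  90] [0.5683 0.0399 0.1613]
t 15.75 tcp [0.5758 0.147  0.1344] F [ 0.  -0.3 -0.1] w 0.0003
[[-0.     0.413  0.911]
 [ 0.     0.911 -0.413]
 [-1.    -0.    -0.   ]]
d m [ 0.0314  0.0002 -0.0002] units [ 0.1256  0.001  -0.0007]
```

View pics/s9c.png

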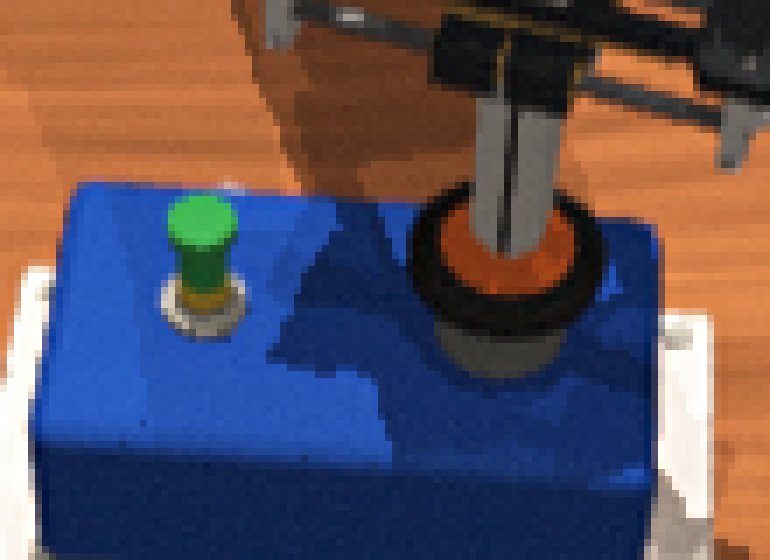

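The yellow band now shows at (205,298) in the crop, but it is not certain that all of it does. Extra strokes are harmless, so I do two more and compare.

>>> drive_tool:
  commands:
    - [[0.03,0,0,0],[0.03,0,0,0],[0.03,0,0,0],[0.027,0,0,0],[0.02,0,0,0],[0,0,0,0],[0,0,0,0],[0,0,0,0],[0,0,0,0]]

```text
time: 16.65
tool_pos: [0.5768, 0.1472, 0.1031]
ee_rot: [0.576, 1.567, 0.15]
wrist_force: [-1.2, -0.8, 10.1]
width: 0.0004
```

>>> drive_tool:
  commands:
    - [[-0.04,0,0,0],[-0.04,0,0,0],[-0.03,0,0,0],[-0.027,0,0,0],[0,0,0,0],[0,0,0,0],[0,0,0,0],[0,0,0,0],[0,0,0,0],[0,0,0,0]]

```text
time: 17.65
tool_pos: [0.5757, 0.147, 0.1343]
ee_rot: [-2.673, 1.57, -3.099]
wrist_force: [0.1, -0.8, 0.0]
width: -0.0
```

```bash
python3 chk.py s10c.png
```

```text
285 186 [136  56  22] [0.5787 0.1294 0.1597]
298 187 [154  62  23] [0.584  0.1612 0.16  ]
281 186 [12 14 12] [0.5765 0.1196 0.1578]
303 186 [ 7 12 13] [0.5774 0.1749 0.1552]
249 190 [21 73 35] [0.5665 0.0395 0.1359]
249 188 [28 77 36] [0.5657 0.0397 0.1429]
249 186 [25 75 34] [0.5695 0.0397 0.1551]
249 184 [ 71 185  92] [0.5701 0.0399 0.1634]
t 17.7 tcp [0.5757 0.147  0.1344] F [ 0.6 -1.  -0.8] w 0.0006
[[-0.     0.413  0.911]
 [ 0.     0.911 -0.413]
 [-1.    -0.    -0.   ]]
d m [ 0.0314  0.0003 -0.0002] units [ 0.1255  0.001  -0.0006]
```

>>> drive_tool:
  commands:
    - [[0.03,0,0,0],[0.03,0,0,0],[0.03,0,0,0],[0.027,0,0,0],[0.02,0,0,0],[0,0,0,0],[0,0,0,0],[0,0,0,0],[0,0,0,0]]

```text
time: 18.6
tool_pos: [0.5768, 0.1472, 0.103]
ee_rot: [0.586, 1.567, 0.161]
wrist_force: [-0.9, -1.2, 11.1]
width: 0.0003
```

>>> drive_tool:
  commands:
    - [[-0.04,0,0,0],[-0.04,0,0,0],[-0.03,0,0,0],[-0.027,0,0,0],[0,0,0,0],[0,0,0,0],[0,0,0,0],[0,0,0,0],[0,0,0,0],[0,0,0,0]]

```text
time: 19.6
tool_pos: [0.5757, 0.147, 0.1342]
ee_rot: [-2.712, 1.57, -3.138]
wrist_force: [-0.6, -0.4, 0.1]
width: 0.0005
```

```bash
python3 chk.py s11c.png; python3 -c "
import cv2,numpy as np
cv2.imwrite('pics/cmp.png',np.hstack([cv2.imread('pics/s%dc.png'%i)[150:390,100:350] for i in (9,10,11)]))"
```

```text
285 186 [134  53  19] [0.579  0.1293 0.16  ]
298 187 [159  68  27] [0.5837 0.1613 0.1596]
281 186 [5 6 8] [0.5804 0.1191 0.1623]
303 186 [11 14 16] [0.581  0.1741 0.1594]
249 190 [22 74 34] [0.5681 0.0395 0.1379]
249 188 [26 72 34] [0.5691 0.0396 0.1469]
249 186 [25 72 33] [0.5714 0.0397 0.1572]
249 184 [ 71 187  91] [0.5705 0.0399 0.1638]
t 19.65 tcp [0.5757 0.147  0.1344] F [0.2 1.  0.4] w 0.0006
[[-0.     0.413  0.911]
 [ 0.     0.911 -0.413]
 [-1.    -0.    -0.   ]]
d m [ 0.0314  0.0003 -0.0002] units [ 0.1256  0.001  -0.0006]
```

View pics/cmp.png

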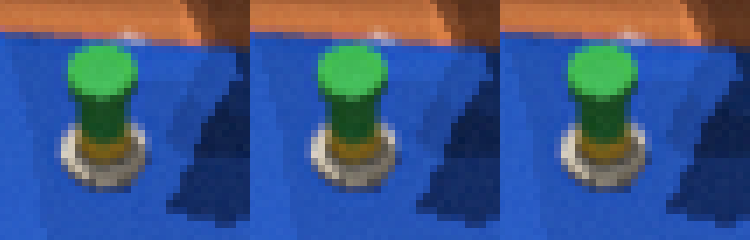

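The pin is unchanged over the last two strokes, with the band showing at the same place in all three crops, so it is fully out. I retreat upward and make the final check.

>>> drive_tool:
  commands:
    - [[-0.1,0,0,0],[-0.1,0,0,0],[-0.1,0,0,0],[-0.1,0,0,0],[0,0,0,0],[0,0,0,0],[0,0,0,0],[0,0,0,0]]

```text
time: 20.45
tool_pos: [0.575, 0.1469, 0.2323]
ee_rot: [-2.583, 1.567, -3.009]
wrist_force: [-0.1, 0.6, -0.2]
width: 0.0001
```

Run:
```python
from h import *
s=snap('scene','s12.png')
h=cv2.cvtColor(s['pixels'],cv2.COLOR_RGB2HSV); m=cv2.inRange(h,(45,150,140),(85,255,255)); m[:,:235]=0;m[:,262:]=0;m[:170]=0;m[205:]=0
c=np.argwhere(m).mean(0)[::-1]; zs=np.array([bydepth(s,u,v)[2] for v,u in np.argwhere(m)])
print('head px',c,'z med',np.median(zs), 'expected px out/in',proj(s,[.5585,.0387,.162]),proj(s,[.5585,.0387,.155]))
z=[bydepth(s,u,v)[2] for u in range(286,299) for v in range(182,188)]; print('pad z',np.median(z))
need([.5757,.1473,.16])
```

```text
head px [248.24074074 181.        ] z med 0.16120257141527716 expected px out/in (np.float64(248.3578324507851), np.float64(180.90858945061586)) (np.float64(248.4116028389135), np.float64(182.74348235420425))
pad z 0.16002066504882329
t 20.5 tcp [0.5751 0.1469 0.2326] F [-0.4  0.1 -0.4] w 0.0007
[[-0.003  0.413  0.911]
 [-0.     0.911 -0.413]
 [-1.    -0.002 -0.003]]
d m [0.0726 0.0008 0.0006] units [0.2903 0.003  0.0024]
```

View pics/s12.png

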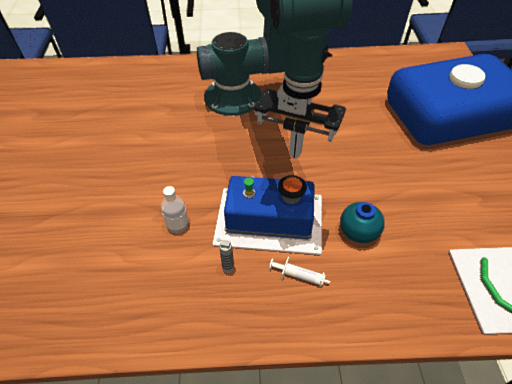

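The pin head is at (248,181), exactly where a fully-out pin should appear. The pad is up at (292,185), the gripper is well clear, and the bystanders haven't moved.

```bash
python3 -c "
from bench import robot
print(robot.close_job())"
```

```text
the job is handed in; nothing more can be done
None
```

I primed the pump with seven full strokes, pressing the pad from above with the shut fingertips, and handed the job in at about 20.5 s of the 48 s allowed.

**Last checks:**
- **Pin:** the head top measured 0.161 m; fully out is 0.162 m. The image position matched a fully-out pin, the yellow band shows, and the last two strokes raised the pin no further. The band is only a few pixels tall in the picture, so I judged that it shows whole from the pin height.
- **Plunger:** the pad is back up at 0.160 m.
- **Gripper:** it is about 100 mm clear of the pad, with no force on it.
- **Other things:** in the final picture the bystanders are where they started.

**Disagreement:** the shut fingertips really sat about 31 mm above the reported TCP. My first press, aimed by the TCP reading, therefore never reached the pad. I corrected this using the camera depth and contact force, which found the bottom stop at a TCP height of 0.103 m. Force readings while pressing peaked at about 14 N in total.

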